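# Hang the gate on a sloping mandrel rack and load two round mandrels

### The arm

A 6-joint arm with a two-finger parallel gripper is mounted at the origin on the work surface. World frame = base frame: x ahead of the robot, y to its left, z up, the work surface at z = 0. Lengths are in m, angles in rad, forces in N, time in s.
With the tool pointing down it reaches from about 0.325 to 0.775 m from the base axis. Payload 5.5 kg.
Tool frame: the origin (TCP) lies between the finger pads; the fingertips stand 8 mm ahead of it and the grasp point (between the pads) lies 11 mm behind it (tcp_to_tips is the distance from the TCP to the fingertips, in m); z points along the fingers, y is the direction in which the jaws open and shut (so a half turn about z gives the same grasp; the last joint's range is limited). The gripper opens to 88 mm and grips with 3 to 60 N. Pads are 20 mm wide; open, the fingers measure 115 mm over their backs; the gripper's body (75 mm by 178 mm) begins 61 mm behind the grasp point.
Start: joints at [-1.229, 0.091, 1.231, -0, 1.82, -0.057], TCP at [0.233, -0.553, 0.231] pointing down, gripper open.
Joint ranges: [-2.87, 2.87], [-0.86, 2.18], [0.17, 2.46], [-1.51, 4.65], [0.06, 2.69], [-2.65, 2.65]. Speed limits (rad/s): [2.57, 2.57, 3.01, 3.14, 3.14, 3.14].

### API

Orientations are given as a unit quaternion [w, x, y, z].
In Python, from bench import * gives the robot as it stands. Calls block until the motion is done:
- move_to(position, orientation): joint-space move of the TCP to a pose.
- move_l(position, speed=0.15, orientation=None): straight line of the TCP; orientation=None keeps the orientation; speed is the mean speed in m/s.
- movej(angles): joint-space move.
- gripper_open() and close(): open the fingers fully, or close them until they stop; the grip force is fixed at half the most.
- hold(seconds).
- inverse_kinematics(position, orientation): joint angles nearest the present ones, or None.
- state(): the state.
- get_image(name): name is "side" or "top" or "wrist"; returns a dict with "frame" (400x640x3 uint8, blue, green, red), "depth" (400x640 float32, m along the optical axis (not along the pixel's ray), 0 where there is no reading), "camera_matrix" (3x3 intrinsics, pixels), "view" (4x4, takes a point from world to camera coordinates). Camera axes: x right, y up, looking along -z (the intrinsics and any distortion apply to the point x, -y, -z); pixel columns grow to the right and rows downward; lengths in m; the calibration is good to about 2 mm. A picture is of the moment at which its call begins.
A pose or a line that the arm cannot do raises IKError and nothing moves.
- job_done(): hands the job in, once; it reports no verdict.
The state is a dict: "time": time; "joint_pos": joint angles; "dq": joint speeds; "joint_torque": joint torques, N m; "ee_pos": TCP position; "ee_rot": TCP orientation; "ft_force": force on the tool from outside, world axes, zero at the start; "moment": the same for the moment, N m; "finger_gap": finger opening in m.
Only numpy, scipy, OpenCV 4.12 (cv2) and the standard library are available. Lean on these libraries where they do the work, as an engineer would, in place of code of your own. Each camera call takes 0.05 s, during which the arm holds its last target.

### The job

The sloping rack for the hose-fitting mandrels has lost its gate, so anything laid in it rolls out. First hang the lift-off gate on the rack's two pintles, fully down on both, and let go of it; then gently lay (not drop) the thick round mandrel crosswise in the rack and let it settle against the gate, and after it the thin one behind it, touching the thick one. Do not let either mandrel roll across the bench, and leave the oil bottle, the brass adaptor, the die set and the spanner where they are.

Things in the scene. Friction and masses are not known exactly. Their poses are not given: they have to be found in the camera images.
- rack: Fixed blue tray, open at the top and at its low end (-x), where the gate goes. Origin on the bench, under its middle; x points up the slope, z up. Side walls: inner faces y = +-60 mm, 5 mm thick, tops z = 75 mm, x = -75 to +90 mm. Rear wall: inner face x = +89, top z = 80 mm. Loaded: thick rod's axis at about x = -63, thin rod's at x = -38 mm.
- floor_low (a point): Middle of the low front edge of the rack's sloping floor, on its upper surface: rack x = -75, y = 0, z = 30 mm. From here the floor rises at 8 degrees towards the rack's +x. Axes as the rack's.
- pintle_left (a point): Tip of the upright 8 mm steel pintle on the rack's +y side (rack x = -85, y = +84, z = 60 mm); its top 8 mm is a cone. It stands 30 mm above a lug, 26 mm (x) by 34 mm (y), whose top is at z = 30 mm.
- pintle_right (a point): Tip of the rack's other pintle, the same, at rack x = -85, y = -84, z = 60 mm.
- gate: Loose aluminium gate, about 0.26 kg, standing on its lower edge. Plate 12 mm thick (x), 146 long (y), 52 high (z); at each end a square knuckle 24 x 24 x 24 mm centred at y = +-84, level with the lower edge, with a vertical 11 mm through hole. Origin: centre of the underside. Same either way round. Hung: knuckles rest on the lugs, origin at rack x = -85, y = 0, z = 30 mm.
- thick_mandrel: Thick plain steel rod, 32 mm diameter, 100 mm long, about 0.63 kg, lying on its side; rolls freely. Origin at its centre; its y axis is the rod's axis (x and z turn as it rolls).
- thin_mandrel: Thin plain steel rod, 20 mm diameter, 100 mm long, about 0.25 kg, lying on its side; rolls freely. Origin at its centre; its y axis is the rod's axis (x and z turn as it rolls).
- oil_bottle: Bystander: grey plastic bottle, 58 mm diameter, 165 mm high, standing. Origin at the centre of its underside.
- adaptor: Bystander: brass hose adaptor, 36 mm across, 54 mm high, standing. Origin at the centre of its underside.
- die_set: Bystander: ring of eight dark steel crimping-die segments, about 90 mm across, 42 mm high. Origin at the centre of its underside.
- spanner: Bystander: steel spanner lying flat, 170 mm long along its x, under 20 mm high. Origin at its underside, near the middle.
Mind the look-alikes: they are no part of the job. What is meant by the gate is not brown, and is the smaller of those in its own colour.

How it is judged:
On the way, in this order (a step that is already met when the one before it is completed fails the run):
1. the gate hangs fully down on both pintles, let go (z of gate in the frame of rack between 0.025 and 0.035 m and x of gate in the frame of rack between -0.09 and -0.08 m and y of gate in the frame of rack between -0.005 and 0.005 m and angle between gate's own z axis and vertical below 0.12 rad and angle between the y axis of gate and the y axis of rack, either way round below 0.06 rad and contact force between the fingers and gate below 0.1 N), for 0.2 s.
2. the thick mandrel lies released in the rack against the hung gate (z of gate in the frame of rack between 0.025 and 0.035 m and x of gate in the frame of rack between -0.09 and -0.08 m and y of gate in the frame of rack between -0.005 and 0.005 m and angle between gate's own z axis and vertical below 0.12 rad and angle between the y axis of gate and the y axis of rack, either way round below 0.06 rad and x of thick_mandrel in the frame of rack between -0.069 and -0.056 m and y of thick_mandrel in the frame of rack between -0.014 and 0.014 m and z of thick_mandrel in the frame of rack between 0.042 and 0.056 m and angle between the y axis of thick_mandrel and the y axis of rack, either way round below 0.12 rad and linear speed of thick_mandrel below 0.03 m/s and contact force between the fingers and thick_mandrel below 0.1 N), for 0.2 s.
At the end, for the whole second after the job is handed in: Gate let go, upright on both pintles, within 5 mm of fully down and in place. Thick mandrel still in the rack against it (axis 56 to 69 mm before the rack centre), thin one behind it (29 to 46 mm); both on the floor, within 14 mm of the middle, crosswise within 0.12 rad, released (all of step 2 and contact force between the fingers and gate below 0.1 N and x of thin_mandrel in the frame of rack between -0.046 and -0.029 m and y of thin_mandrel in the frame of rack between -0.014 and 0.014 m and z of thin_mandrel in the frame of rack between 0.038 and 0.054 m and angle between the y axis of thin_mandrel and the y axis of rack, either way round below 0.12 rad and linear speed of thin_mandrel below 0.03 m/s and contact force between the fingers and thin_mandrel below 0.1 N); the robot touches nothing.
It fails at once if a mandrel is dropped from a height or flung: it moves faster than 0.5 m/s out of the fingers ((contact force between the fingers and thick_mandrel below 0.1 N and linear speed of thick_mandrel above 0.5 m/s) or (contact force between the fingers and thin_mandrel below 0.1 N and linear speed of thin_mandrel above 0.5 m/s)).
It fails at once if the thick mandrel rolls or is dragged along the bench more than 6 cm from where it lay (height (world z) of thick_mandrel below 0.02 m and distance of thick_mandrel from where it was at the start of the episode above 0.06 m).
It fails at once if the thin mandrel rolls or is dragged along the bench more than 6 cm from where it lay (height (world z) of thin_mandrel below 0.014 m and distance of thin_mandrel from where it was at the start of the episode above 0.06 m).
It fails at once if a mandrel falls off the bench (height (world z) of any of thick_mandrel, thin_mandrel below -0.03 m).
It fails at once if the oil bottle, adaptor, die set or spanner is moved more than 3 cm or knocked over (distance of any of oil_bottle, adaptor, die_set, spanner from where it was at the start of the episode above 0.03 m or angle between any of oil_bottle, adaptor, die_set, spanner's own z axis and vertical above 0.5 rad).
It also fails if it takes over 72 s, if anything falls off the work surface, if the arm or the gripper's body presses on something with over 40 N, if the wrist force passes 120 N, or if a joint passes its speed limit or range.

## Working session

There is one attempt and no reset: what is moved stays moved. The work goes in short steps, each a Python script; the robot and the scene stay as the last script left them, time stands still between calls to the robot, and variables do not carry over. Pictures are saved under pics/ and viewed, and the job is handed in when it is done.

```bash
ls; mkdir -p pics
python3 - <<'E'
from bench import *
import cv2,numpy as np
s=state();print(s)
for n in ["top","side","wrist"]:
    g=get_image(n);cv2.imwrite(f"pics/{n}0.png",g["frame"]);np.savez(f"{n}0.npz",**g)
    print(n,g["camera_matrix"].tolist(),np.round(g["view"],4).tolist(),g["depth"].min(),g["depth"].max(),[k for k in g])
E
```

```text
pics
{'time': 0.0, 'joint_pos': array([-1.22871354e+00,  9.18300286e-02,  1.23187490e+00, -5.72069313e-06,
        1.81978862e+00, -5.66919480e-02]), 'dq': array([ 0.00035086,  0.00040213, -0.00138187, -0.00192055, -0.0012318 ,
        0.00076482]), 'joint_torque': array([-2.85542454e-03, -4.46456695e+01, -4.06444895e+01,  6.96424744e-02,
        2.93752004e-02, -1.52493053e-04]), 'ee_pos': array([ 0.23288098, -0.55265862,  0.22953033]), 'ee_rot': array([-9.40391479e-04,  9.80187802e-01,  1.98068095e-01, -1.37909102e-04]), 'ft_force': array([-0.30690406,  0.21751565, -0.09492047]), 'moment': array([-0.01600831,  0.02467146,  0.01122377]), 'finger_gap': 0.08746588080113349}
top [[363.42935186933005, 0.0, 317.56377860623144], [0.0, 363.42935186933005, 201.4287246127646], [0.0, 0.0, 1.0]] [[-0.0155, -0.9998, -0.0099, 0.0721], [0.9973, -0.0162, 0.0716, -0.5624], [-0.0717, -0.0087, 0.9974, -0.966], [0.0, 0.0, 0.0, 1.0]] 0.0 1.8587898 ['frame', 'depth', 'camera_matrix', 'view']
side [[459.75341368172553, 0.0, 323.99974174108485], [0.0, 459.75341368172553, 200.34577961546336], [0.0, 0.0, 1.0]] [[0.9741, -0.2261, -0.0013, -0.5373], [0.161, 0.6894, 0.7063, -0.1665], [-0.1588, -0.6882, 0.7079, -1.0703], [0.0, 0.0, 0.0, 1.0]] 0.0 3.3812766 ['frame', 'depth', 'camera_matrix', 'view']
wrist [[313.8041283308752, 0.0, 319.73174719735226], [0.0, 313.8041283308752, 195.9420551265058], [0.0, 0.0, 1.0]] [[0.3887, -0.9214, -0.002, -0.5995], [0.8783, 0.3712, -0.3013, 0.0367], [0.2783, 0.1153, 0.9535, -0.3919], [0.0, 0.0, 0.0, 1.0]] 0.0 1.2293051 ['frame', 'depth', 'camera_matrix', 'view']
```

View pics/top0.png

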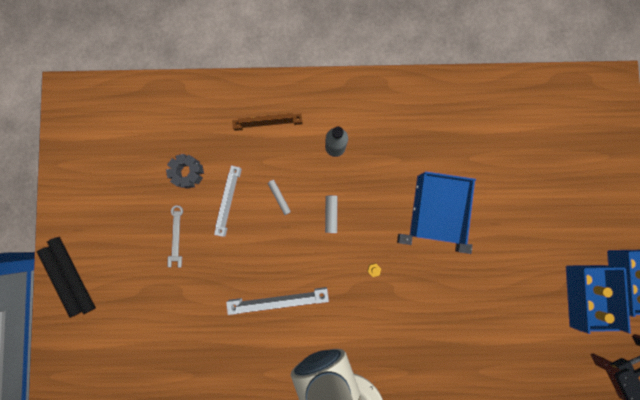

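View pics/side0.png

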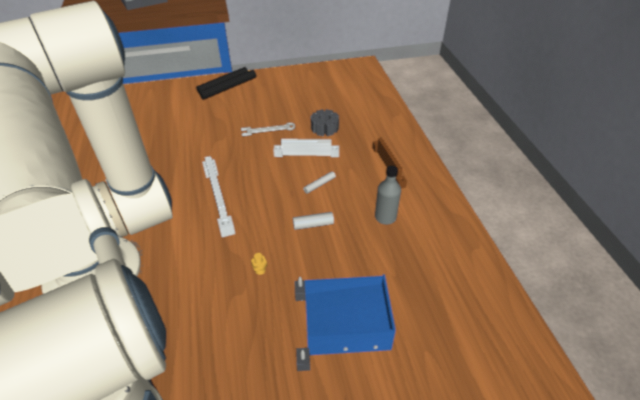

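View pics/wrist0.png

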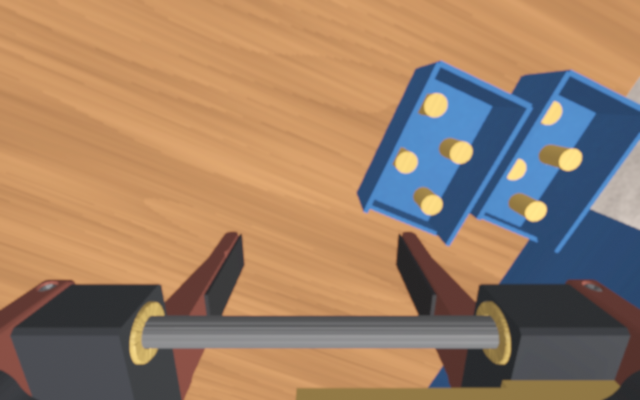

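In top0.png, three gate-shaped things show up: the brown one at (267,122), a long silver one at (278,302), about 100 px, and a short silver one at (228,201), about 70 px. 192 mm works out at about 73 px, so the short silver one is the gate. I'll confirm this in a crop and measure it.

```bash
cat > h.py <<'E'
import numpy as np,cv2
def load(n): 
    d=np.load(n); return {k:d[k] for k in d}
def pts(g):
    K,V,D=g["camera_matrix"],g["view"],g["depth"]
    v,u=np.mgrid[:D.shape[0],:D.shape[1]]
    c=np.stack([(u-K[0,2])/K[0,0]*D,-(v-K[1,2])/K[1,1]*D,-D],-1)
    return (c-V[:3,3])@V[:3,:3]
def ray(g,uv,z):
    K,V=g["camera_matrix"],g["view"]; uv=np.atleast_2d(np.float64(uv))
    d=np.c_[(uv[:,0]-K[0,2])/K[0,0],-(uv[:,1]-K[1,2])/K[1,1],-np.ones(len(uv))]@V[:3,:3]
    o=-V[:3,:3].T@V[:3,3]
    return o+d*((z-o[2])/d[:,2])[:,None]
def proj(g,P):
    K,V=g["camera_matrix"],g["view"]; c=np.atleast_2d(P)@V[:3,:3].T+V[:3,3]
    return np.c_[K[0,0]*c[:,0]/-c[:,2]+K[0,2],K[1,1]*c[:,1]/c[:,2]+K[1,2]]
E
python3 - <<'E'
from h import *
for n in["top","side"]:
    g=load(n+"0.npz");P=pts(g);z=P[...,2]
    ok=(g["depth"]>0)&(P[...,0]>.2)&(P[...,0]<.9)&(abs(P[...,1])<.6)
    b=ok&(abs(z)<.012)
    print(n,"bench z med",np.median(z[b]),z[b].std())
    m=(ok&(z>.007)&(z<.2)).astype(np.uint8)
    N,L,S,C=cv2.connectedComponentsWithStats(m)
    for i in range(1,N):
        if S[i,4]<40: continue
        q=P[L==i]; r=cv2.minAreaRect(np.float32(q[:,:2]))
        print(i,C[i].round(1),S[i,4],"c",np.round(r[0],3),"sz",np.round(r[1],3),"ang",round(r[2],1),"ztop",np.percentile(q[:,2],95).round(3), g["frame"][L==i].mean(0).round())
g=load("top0.npz")
f=g["frame"]
a=cv2.resize(f[140:330,150:345],None,fx=3.0,fy=3.0,interpolation=cv2.INTER_CUBIC);cv2.imwrite("pics/gates.png",a)
a=cv2.resize(f[160:260,390:490],None,fx=6,fy=6,interpolation=cv2.INTER_CUBIC);cv2.imwrite("pics/rack.png",a)
E
```

```text
top bench z med -0.00022583788456006907 0.001963760215953997
2 [266.1 120.4] 653 c [0.788 0.2  ] sz [0.025 0.193] ang 4.5 ztop 0.054 [25. 53. 89.]
3 [335.8 141.2] 556 c [0.714 0.013] sz [0.056 0.051] ang 79.2 ztop 0.165 [63. 65. 66.]
5 [184.1 170.9] 871 c [0.653 0.425] sz [0.09  0.087] ang 55.5 ztop 0.045 [74. 71. 73.]
6 [226.2 200.8] 637 c [0.57  0.309] sz [0.025 0.192] ang 76.6 ztop 0.054 [180. 177. 174.]
7 [441.9 209.8] 4088 c [ 0.528 -0.261] sz [0.195 0.192] ang 80.6 ztop 0.075 [132.  78.  38.]
8 [278.7 197.1] 266 c [0.578 0.17 ] sz [0.099 0.02 ] ang 27.4 ztop 0.022 [149. 152. 156.]
9 [330.5 214.1] 442 c [0.529 0.029] sz [0.03  0.098] ang 89.0 ztop 0.033 [147. 149. 151.]
11 [175.5 226. ] 142 c [0.502 0.452] sz [0.112 0.028] ang 1.8 ztop 0.01 [157. 160. 162.]
16 [174.1 258.5] 96 c [0.417 0.457] sz [0.036 0.048] ang 84.2 ztop 0.012 [161. 163. 164.]
18 [373.8 269.8] 134 c [ 0.379 -0.083] sz [0.034 0.03 ] ang 42.6 ztop 0.055 [ 57. 159. 207.]
20 [276.5 301.7] 1185 c [0.301 0.174] sz [0.034 0.267] ang 6.4 ztop 0.074 [161. 158. 156.]
21 [329.1 356.2] 438 c [0.207 0.042] sz [0.012 0.078]
[... 213 characters left out ...]
 0.308] sz [0.03  0.192] ang 75.3 ztop 0.052 [201. 203. 200.]
13 [387.7 185.1] 1575 c [0.767 0.133] sz [0.323 0.09 ] ang 73.7 ztop 0.159 [76. 87. 98.]
14 [217.5 197.1] 753 c [0.299 0.172] sz [0.033 0.27 ] ang 6.6 ztop 0.074 [189. 192. 191.]
15 [318.6 181.8] 228 c [0.576 0.169] sz [0.1   0.021] ang 27.6 ztop 0.021 [169. 176. 180.]
16 [166.1 198.8] 250 c [0.205 0.035] sz [0.066 0.01 ] ang 89.8 ztop 0.197 [141. 150. 151.]
17 [312.2 220.3] 495 c [0.527 0.026] sz [0.034 0.1  ] ang 86.9 ztop 0.032 [179. 184. 184.]
18 [258.3 262.7] 226 c [ 0.378 -0.087] sz [0.03  0.034] ang 87.3 ztop 0.054 [ 67. 159. 205.]
19 [344.5 315.5] 6705 c [ 0.527 -0.261] sz [0.197 0.192] ang 80.8 ztop 0.075 [149.  93.  50.]
```

View pics/gates.png

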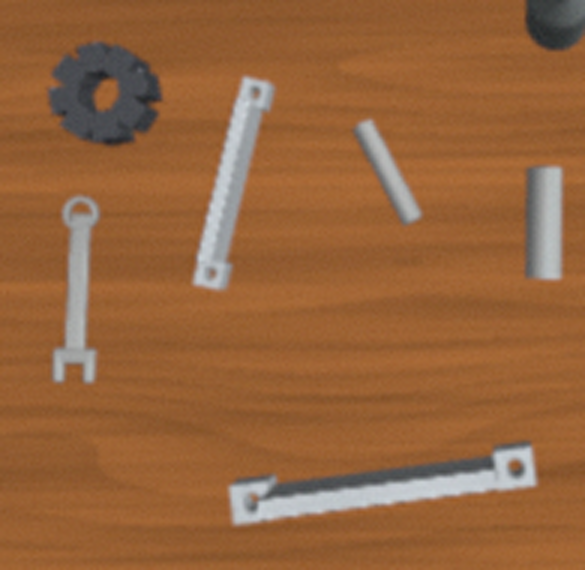

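View pics/rack.png

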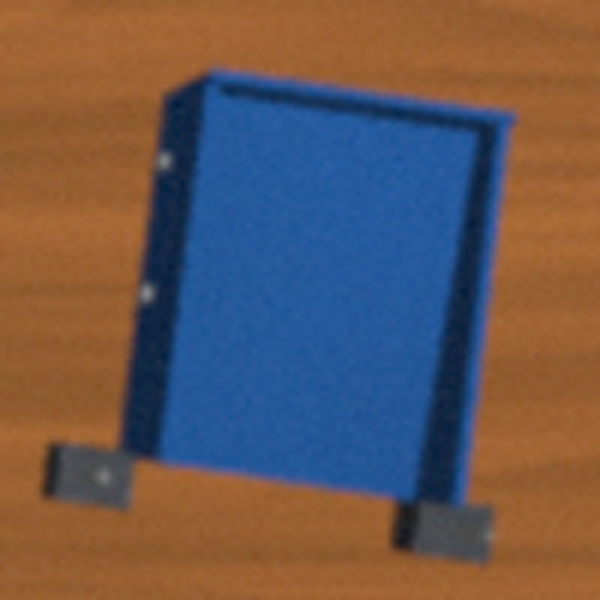

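The crop confirms it. The short silver part measures 25 × 192 mm and 54 mm high, against 34 × 267 × 74 mm for the long silver one and brown for the third, so the gate is at top (227,201). The rods are at (279,197), thin, and (331,214), thick. In the rack crop the pintles appear near full-image (407,239) and (470,249). Next is the rack pose from both views.

Run:
```python
from h import *
for n in["top","side"]:
    g=load(n+"0.npz");P=pts(g);z=P[...,2];f=g["frame"]
    reg=(P[...,0]>.38)&(P[...,0]<.68)&(P[...,1]<-.13)&(P[...,1]>-.40)&(g["depth"]>0)
    q=P[reg&(z>.068)&(z<.09)]
    r=cv2.minAreaRect(np.float32(q[:,:2]));print(n,"rim",np.round(r[0],4),np.round(r[1],4),r[2])
    # blue outline
    hsv=cv2.cvtColor(f,cv2.COLOR_BGR2HSV)
    # lugs dark
    dk=(reg&(hsv[...,1]<70)&(z>.01)).astype(np.uint8)
    N,L,S,C=cv2.connectedComponentsWithStats(dk)
    for i in range(1,N):
        if S[i,4]<15: continue
        q=P[(L==i)&(abs(z-.03)<.006)]
        if len(q)>5:
            rr=cv2.minAreaRect(np.float32(q[:,:2]));print("lug",C[i].round(1),S[i,4],np.round(rr[0],4),np.round(rr[1],4),rr[2])
    uv=(396,230,80,30) if n=="top" else (285,265,40,110)
    x,y,w,h=uv
    cv2.imwrite(f"pics/lug_{n}.png",cv2.resize(f[y:y+h,x:x+w],None,fx=(8 if n=='top' else 5),fy=(8 if n=='top' else 5),interpolation=cv2.INTER_CUBIC))
```

```text
top rim [ 0.5392 -0.2636] [0.1318 0.1692] 80.42781829833984
lug [404.9 238.8] 125 [ 0.4591 -0.1686] [0.0328 0.0241] 81.0206069946289
lug [464.3 248. ] 126 [ 0.4314 -0.3256] [0.0339 0.0239] 88.4795150756836
side rim [ 0.5382 -0.2635] [0.1337 0.1691] 80.91716766357422
lug [299.4 288.6] 175 [ 0.4571 -0.1694] [0.039  0.0197] 79.17820739746094
lug [306.  316.5] 18 [ 0.4566 -0.2439] [0.0422 0.0002] 78.55632019042969
lug [302.9 356.9] 270 [ 0.4369 -0.3096] [0.0726 0.0231] 79.29127502441406
```

View pics/lug_top.png

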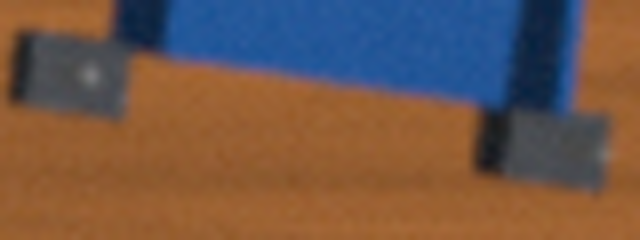

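View pics/lug_side.png

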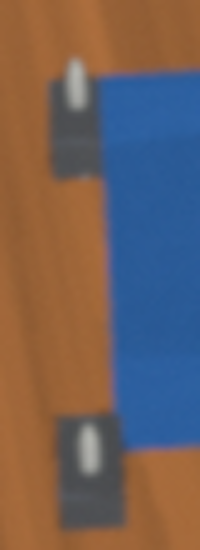

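```bash
cat >> h.py <<'E'
from scipy.spatial.transform import Rotation as Ro
def tool(jaw,tilt=0.):
    """tool down, jaw(y) along heading jaw (rad); tilt>0: tool axis normal to a floor rising at tilt along the jaw heading"""
    y=np.array([np.cos(jaw)*np.cos(tilt),np.sin(jaw)*np.cos(tilt),np.sin(tilt)])
    z=np.array([np.cos(jaw)*np.sin(tilt),np.sin(jaw)*np.sin(tilt),-np.cos(tilt)])
    q=Ro.from_matrix(np.c_[np.cross(y,z),y,z]).as_quat()
    return q[[3,0,1,2]]
E
python3 - <<'E'
from h import *
from bench import *
g=load("top0.npz");s=load("side0.npz")
print(ray(g,[[407.4,239.4],[396+603/8,230+153/8]],.058)); print(ray(s,[[300,277.4],[303,350]],.058))
for nm,p,a in [("gate",(.57,.309,.12),np.radians(76.6)),("rack",(.445,-.248,.15),np.radians(-9.3)),("thick",(.528,.028,.1),0),("thin",(.577,.17,.1),np.radians(117.6))]:
    for k in(0,np.pi):
        print(nm,k,inverse_kinematics(p,tool(a+k)))
E
```

```text
[[ 0.45857494 -0.16788716  0.058     ]
 [ 0.431151   -0.33145266  0.058     ]]
[[ 0.46020047 -0.16564804  0.058     ]
 [ 0.43408117 -0.3304232   0.058     ]]
gate 0 [ 4.44298371e-01  2.26581919e-01  1.27657804e+00 -4.44089210e-16
  1.63843269e+00 -8.92623836e-01]
gate 3.141592653589793 [ 4.44298371e-01  2.26581919e-01  1.27657804e+00 -4.44089210e-16
  1.63843269e+00  2.24896882e+00]
rack 0 [-5.75222718e-01 -1.54993851e-01  1.61399851e+00 -4.44089210e-16
  1.68258800e+00 -4.12907097e-01]
rack 3.141592653589793 None
thick 0 [-1.13673073e-02 -8.72658443e-02  1.64043051e+00 -4.44089210e-16
  1.58842799e+00 -1.13673073e-02]
thick 3.141592653589793 None
thin 0 [ 2.29967124e-01  1.08424419e-01  1.44336545e+00 -4.44089210e-16
  1.58980279e+00 -1.82254008e+00]
thin 3.141592653589793 [ 2.29967124e-01  1.08424419e-01  1.44336545e+00 -4.44089210e-16
  1.58980279e+00  1.31905258e+00]
```

Run:
```python
from h import *
from bench import *
w=load("wrist0.npz");V=w["view"];c=-V[:3,:3].T@V[:3,3]
st=state();R=Ro.from_quat(np.r_[st["ee_rot"][1:],st["ee_rot"][0]]).as_matrix()
print("cam in tool",R.T@(c-st["ee_pos"]),"look in tool",R.T@(-V[2,:3]),"right",R.T@V[0,:3])
# aim: pintle midpoint in view centre
j=tool(np.radians(-9.3));Rj=Ro.from_quat(np.r_[j[1:],j[0]]).as_matrix()
co=Rj@(R.T@(c-st["ee_pos"]));lk=Rj@(R.T@(-V[2,:3]))
h=.22; M=np.array([.445,-.248,.06]); cam=M-lk*(h/-lk[2]); p=cam-co; print("tcp",p)
move_to(p,j); hold(.3)
g=get_image("wrist");np.savez("wrist1.npz",**g);cv2.imwrite("pics/wrist1.png",g["frame"]);print(state()["time"],state()["ee_pos"])
```

```text
cam in tool [ 0.08329342  0.00023655 -0.15378306] look in tool [-3.01332401e-01 -3.24381127e-04  9.53519102e-01] right [4.33614238e-04 9.99999792e-01 4.77224922e-04]
tcp [ 0.44261534 -0.26156161  0.12621694]
1.9 [ 0.44246297 -0.26205893  0.12629414]
```

View pics/wrist1.png

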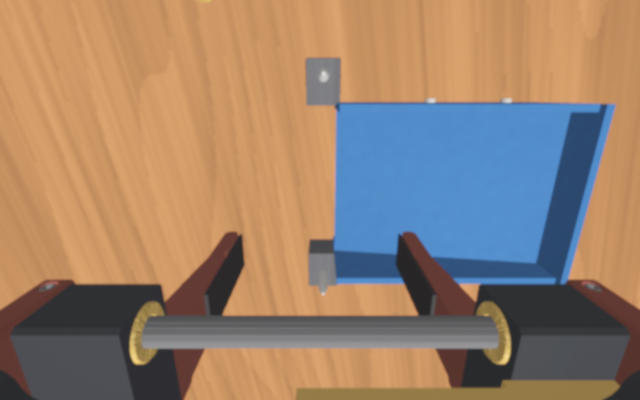

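wrist1.png shows both lugs and pintles: the left tip is near (324,72) and the right tip near (323,293). I'll enlarge this and cast rays.

Run:
```python
from h import *
g=load("wrist1.npz");f=g["frame"]
a=cv2.resize(f[50:115,295:350],None,fx=8,fy=8,interpolation=cv2.INTER_CUBIC);b=cv2.resize(f[232:300,295:350],None,fx=8,fy=8,interpolation=cv2.INTER_CUBIC)
cv2.imwrite("pics/pin.png",np.hstack([a[:520],b[:520]]) if b.shape[0]>=520 else a)
P=pts(g);z=P[...,2];ok=g["depth"]>0
q=P[ok&(z>.068)&(z<.09)&(f[...,0]>f[...,2]+40)];r=cv2.minAreaRect(np.float32(q[:,:2]));print(r, np.median(z[ok&(abs(z)<.012)]))
# floor plane vs expected
for y0,y1,n in((57,105,"L"),(238,288,"R")):
    m=np.zeros(z.shape,bool);m[y0:y1,300:345]=1
    m&=ok&(abs(z-.03)<.005)&(f.max(-1).astype(int)-f.min(-1)<40)
    rr=cv2.minAreaRect(np.float32(P[m][:,:2]));print(n,m.sum(),rr)
    mm=np.zeros(z.shape,bool);mm[y0:y1+8,300:345]=1;mm&=ok&(z>.04)&(z<.08);print("pin pts",mm.sum(),P[mm].mean(0) if mm.any() else None)
```

```text
((0.5410174131393433, -0.26417216658592224), (0.13051731884479523, 0.17049631476402283), 80.68162536621094) -0.0003055353947095175
L 1442 ((0.4618511199951172, -0.17005181312561035), (0.03276370093226433, 0.028700316324830055), 81.61373138427734)
pin pts 189 [ 0.46339549 -0.17426499  0.0604603 ]
R 805 ((0.4343315362930298, -0.3266759216785431), (0.03472964093089104, 0.024904441088438034), 81.59281921386719)
pin pts 420 [ 0.44481975 -0.31689273  0.05741435]
```

View pics/pin.png

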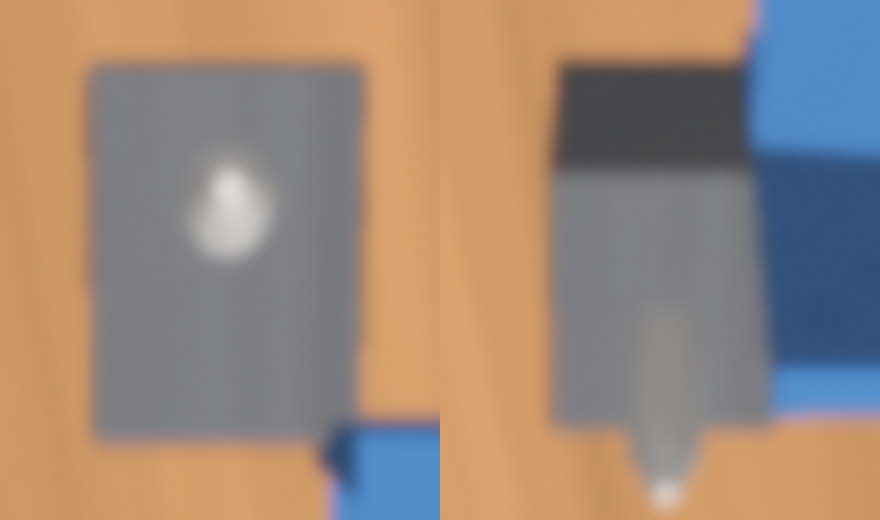

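Run:
```python
from h import *
g=load("wrist1.npz")
t=ray(g,[[323.2,73.2],[322.7,293.4]],.06);print(t,np.linalg.norm(t[0]-t[1]))
d=t[0]-t[1];yaw=np.arctan2(-d[0],d[1]);print("yaw",np.degrees(yaw));m=t.mean(0)
xh=np.array([np.cos(yaw),np.sin(yaw)]);print("origin",m[:2]+.085*xh)
rim=np.array([.541,-.2642]);print("rim origin",rim-.0095*xh)
l=ray(g,[[295+227/8-.5,50+252/8-.5],[295+225/8-.5,232+66/8-.5]],.03);print(l)
```

```text
[[ 0.46073688 -0.16606147  0.06      ]
 [ 0.43362824 -0.33163713  0.06      ]] 0.16778014907663943
yaw -9.298174819854252
origin [ 0.53106574 -0.26258296]
rim origin [ 0.53162482 -0.26266506]
[[ 0.46027376 -0.16948909  0.03      ]
 [ 0.43923406 -0.29835623  0.03      ]]
```

The wrist view puts the pintles 167.8 mm apart (nominal 168) with rack yaw −9.30°, and the rim agrees to 0.6 mm. Next I'll look at the gate the same way.

Run:
```python
from h import *
from bench import *
p=state()["ee_pos"]; move_l([p[0],p[1],.22],.3)
j=tool(np.radians(76.6));Rj=Ro.from_quat(np.r_[j[1:],j[0]]).as_matrix()
p=np.array([.57,.309,.15]); 
off=Rj@np.array([.0,0,0])
move_to(p+[0,0,.04],j);hold(.3)
g=get_image("wrist");np.savez("wrist2.npz",**g);cv2.imwrite("pics/wrist2.png",g["frame"]);print(state()["time"],state()["ee_pos"])
```

```text
4.8167 [0.57018288 0.30860719 0.19011279]
```

View pics/wrist2.png

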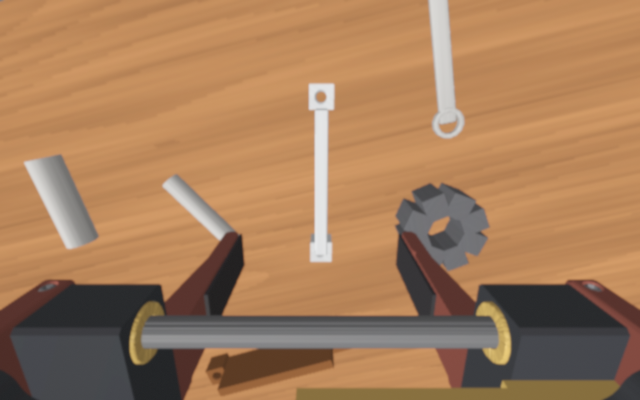

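wrist2.png shows the gate between the open fingers, with knuckles at (321,97) and (321,248). The thin rod is at (200,208) and the die set at (443,226).

Run:
```python
from h import *
g=load("wrist2.npz");f=g["frame"];P=pts(g);z=P[...,2]
reg=np.zeros(z.shape,bool);reg[70:275,290:350]=1;reg&=(f.min(-1)>150)
for lo,hi in((.045,.06),(.018,.03)):
    m=reg&(z>lo)&(z<hi);r=cv2.minAreaRect(np.float32(P[m][:,:2]));print(m.sum(),r,np.median(z[m]))
ys,xs=np.nonzero(reg);print(xs.min(),xs.max(),ys.min(),ys.max())
c=f[75:275,290:350];cv2.imwrite("pics/g2.png",cv2.resize(c,None,fx=3,fy=3,interpolation=cv2.INTER_CUBIC))
a=cv2.resize(f[75:120,298:345],None,fx=10,fy=10,interpolation=cv2.INTER_CUBIC);b=cv2.resize(f[225:270,298:345],None,fx=10,fy=10,interpolation=cv2.INTER_CUBIC);cv2.imwrite("pics/g2.png",np.hstack([a,b])[:, :800])
```

```text
1802 ((0.570732593536377, 0.3094790279865265), (0.011441197246313095, 0.14569930732250214), 76.30892181396484) 0.05172386617497948
794 ((0.5706223249435425, 0.309478759765625), (0.023772234097123146, 0.19174301624298096), 76.36192321777344) 0.02367121757084392
308 334 83 261
```

View pics/g2.png

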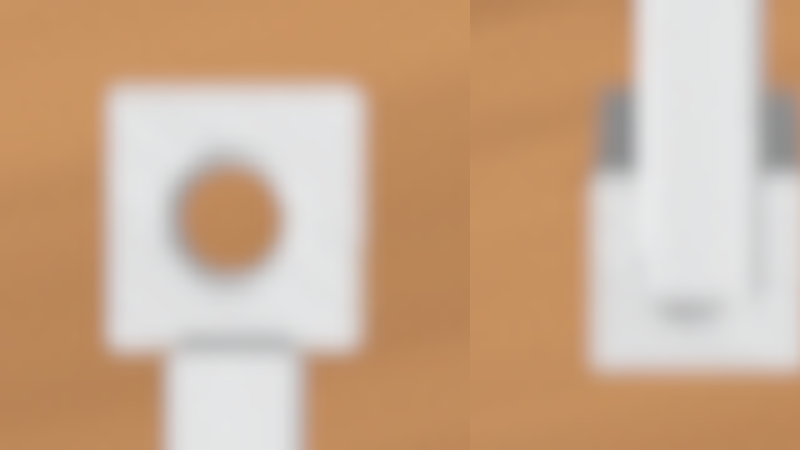

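Run:
```python
from h import *
from bench import *
q=tool(np.radians(76.35))
move_to([.5707,.3095,.10],q); move_l([.5707,.3095,.028],.08)
close();hold(.2);s=state();print(s["finger_gap"],s["ft_force"],s["time"])
move_l([.5707,.3095,.275],.2);s=state();print(s["finger_gap"],s["ft_force"],s["ee_pos"],s["time"])
g=get_image("wrist");np.savez("wrist3.npz",**g);cv2.imwrite("pics/wrist3.png",g["frame"])
```

```text
0.01224851910723458 [-0.2612864   0.14319107 -0.84459135] 7.6667
0.011739913141069591 [-0.62656982  0.07711892 -1.93488073] [0.57043602 0.3093641  0.27340283] 9.05
```

View pics/wrist3.png

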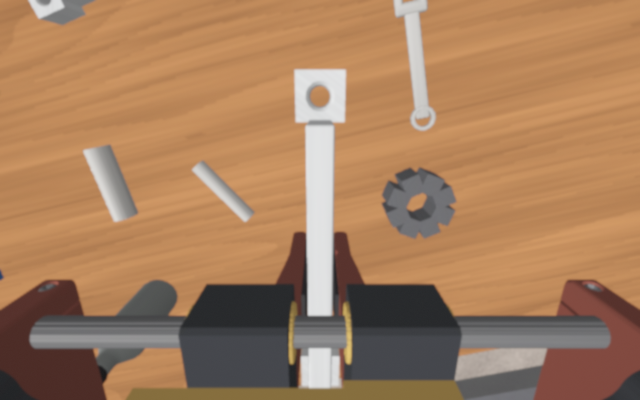

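Run:
```python
from h import *
g=load("wrist3.npz");f=g["frame"]
m=np.zeros(f.shape[:2],np.uint8);m[60:123,285:355]=255;m&=(cv2.inRange(f,(165,165,165),(255,255,255)))
ct=max(cv2.findContours(m,cv2.RETR_EXTERNAL,cv2.CHAIN_APPROX_NONE)[0],key=cv2.contourArea);r=cv2.minAreaRect(ct);print(r)
P=pts(g);print("z knuckle",np.median(P[...,2][m>0]))
tcp=np.array([.57044,.30936,.2734]);a=np.radians(76.35)
yj=np.array([np.cos(a),np.sin(a)]);xt=np.array([yj[1],-yj[0]])*-1
for nm,uv in(("sq",r[0]),("hole",(318,96.5))):
    p=ray(g,[uv],.2694)[0];d=(p-tcp)[:2];print(nm,p,"along x_tool",d@np.array([-yj[1],yj[0]]),"jaw",d@yj)
```

```text
((319.5, 95.5), (53.0, 51.0), 90.0)
z knuckle 0.26926652842512677
sq [0.48893296 0.32886771 0.2694    ] along x_tool 0.08380853532257297 jaw -0.0002781357881538251
hole [0.48920768 0.32805991 0.2694    ] along x_tool 0.08335094612164783 jaw -0.0009982968061687811
```

Run:
```python
from h import *
from bench import *
q=tool(np.radians(-9.3)); x,y=.4472,-.2488
move_to([x,y,.275],q); move_l([x,y,.100],.15);hold(.2)
s=state();print(s["ee_pos"],s["ft_force"],s["time"])
for n in("wrist","side"):
    g=get_image(n);np.savez(n+"4.npz",**g);cv2.imwrite(f"pics/{n}4.png",g["frame"])
f=g["frame"];cv2.imwrite("pics/side4c.png",cv2.resize(f[200:390,260:420],None,fx=3,fy=3,interpolation=cv2.INTER_CUBIC))
```

```text
[ 0.44756145 -0.24905162  0.10087581] [-0.37479016  0.41364935 -3.25210965] 12.675
```

View pics/wrist4.png

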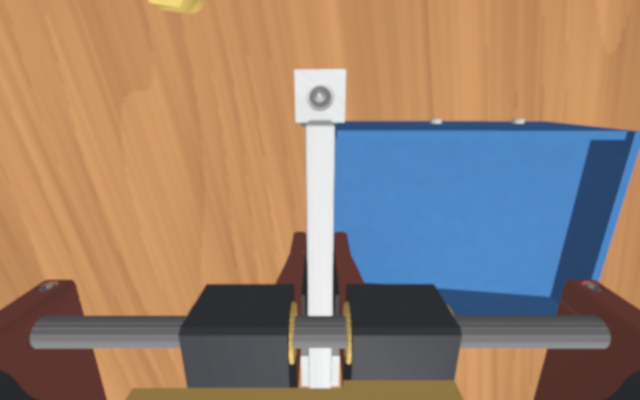

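View pics/side4c.png

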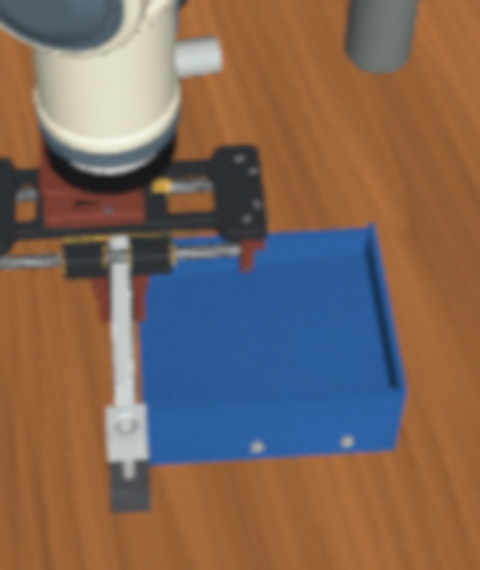

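wrist4.png shows the left pintle centred through the hole at (320,97), and the side crop agrees. I'll lower in steps with a force watch.

Run:
```python
from h import *
from bench import *
x,y=.4472,-.2488
f0=state()["ft_force"]
for z in (.086,.078,.070,.064,.060,.0585,.0575):
    move_l([x,y,z],.04);s=state();d=s["ft_force"]-f0;print(z,s["ee_pos"].round(4),d.round(2))
    if np.linalg.norm(d)>12: print("stop");break
print(s["time"])
```

```text
0.086 [ 0.447  -0.2487  0.0855] [0.04 0.5  1.83]
0.078 [ 0.447  -0.2487  0.0776] [ 0.71  0.5  -0.43]
0.07 [ 0.4469 -0.2486  0.0695] [0.07 0.86 0.1 ]
0.064 [ 0.447  -0.2487  0.0635] [0.47 0.22 1.  ]
0.06 [ 0.447  -0.2487  0.0596] [0.34 1.12 1.93]
0.0585 [ 0.4472 -0.2488  0.0584] [ 0.43 -0.05  0.52]
0.0575 [ 0.4474 -0.249   0.0579] [-0.79 -0.67  2.95]
15.025
```

Run:
```python
from h import *
from bench import *
gripper_open();hold(.3);print(state()["finger_gap"],state()["time"])
x,y=.4472,-.2488
move_l([x,y,.20],.25);hold(.2)
g=get_image("wrist");np.savez("wrist5.npz",**g);cv2.imwrite("pics/wrist5.png",g["frame"]);print(state()["time"])
f=g["frame"];P=pts(g);z=P[...,2];w=(f.min(-1)>150)&(g["depth"]>0)
yaw=np.radians(-9.3);o=np.array([.5311,-.2626]);Rk=np.array([[np.cos(yaw),np.sin(yaw)],[-np.sin(yaw),np.cos(yaw)]])
for lo,hi in((.074,.09),(.048,.060)):
    m=w&(z>lo)&(z<hi);m[:,:290]=0;m[:,370:]=0
    r=cv2.minAreaRect(np.float32(P[m][:,:2]));print(m.sum(),r,np.median(z[m]),"rack",Rk@(np.array(r[0])-o))
```

```text
0.08800653334054014 16.55
17.5167
2059 ((0.44936269521713257, -0.248890221118927), (0.1452193558216095, 0.015668708831071854), 80.81644439697266) 0.08163740018589465 rack [-0.08287848  0.00032051]
950 ((0.4473567605018616, -0.24920077621936798), (0.19164076447486877, 0.02383647859096527), 80.80652618408203) 0.0536781615126115 rack [-0.08480786 -0.00031013]
```

View pics/wrist5.png

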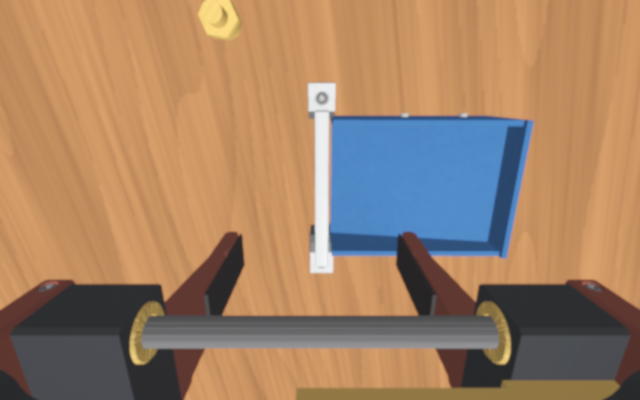

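wrist5.png shows the gate hung, with the left pintle in its knuckle hole at (322,98). The plate top is at 81.6 mm and the knuckle tops at 53.7 mm, both as expected. Next is the thick rod.

Run:
```python
from h import *
from bench import *
move_to([.528,.028,.20],tool(0));hold(.2)
g=get_image("wrist");np.savez("wrist6.npz",**g);cv2.imwrite("pics/wrist6.png",g["frame"]);print(state()["time"],state()["ee_pos"])
f=g["frame"];P=pts(g);z=P[...,2];x=P[...,0];y=P[...,1]
m=(z>.012)&(z<.04)&(x>.48)&(x<.58)&(y>-.05)&(y<.1)&(f.max(-1).astype(int)-f.min(-1)<25);m[280:]=0
r=cv2.minAreaRect(np.float32(P[m][:,:2]));print(m.sum(),r,np.percentile(z[m],98))
m2=m&(z>.028);r=cv2.fitLine(np.float32(P[m2][:,:2]),cv2.DIST_L2,0,.01,.01).ravel();print(r,np.degrees(np.arctan2(r[1],r[0])))
```

```text
18.875 [0.52802485 0.02689538 0.20003524]
2493 ((0.5308023691177368, 0.028487665578722954), (0.029888983815908432, 0.09888419508934021), 88.27926635742188) 0.032308507477441906
[ 0.9996553  -0.02625428  0.5304849   0.02869776] -1.5044321
```

View pics/wrist6.png

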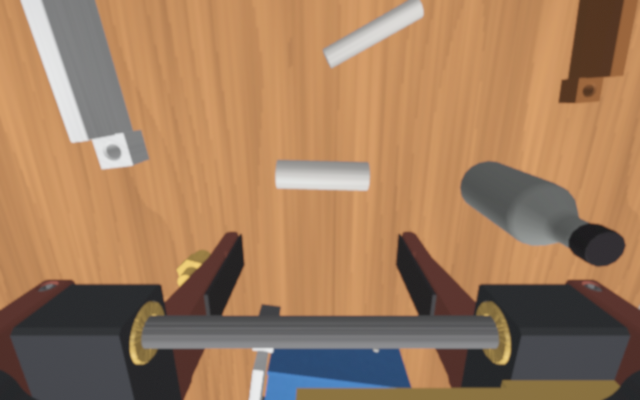

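Run:
```python
from h import *
from bench import *
q=tool(np.radians(88.35));c=[.5306,.0286]
move_to(c+[.08],q);hold(.1);move_l(c+[.012],.06)
s=state();print(s["ee_pos"],s["ft_force"])
close();hold(.2);s=state();print(s["finger_gap"],s["ee_pos"],s["time"])
move_l(c+[.20],.2);s=state();print(s["finger_gap"],s["ft_force"],s["time"])
g=get_image("wrist");np.savez("wrist7.npz",**g);cv2.imwrite("pics/wrist7.png",g["frame"])
```

```text
[0.53099488 0.02859463 0.01259756] [ 0.47977358 -0.32288322  0.66017291]
0.03161084211003495 [0.53066056 0.02824757 0.0120826 ] 22.7417
0.03147828221573349 [ 0.15468324 -0.4498633  -7.90097688] 23.8333
```

View pics/wrist7.png

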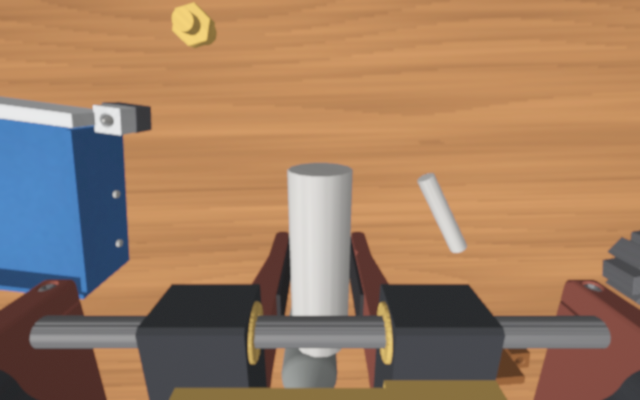

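wrist7.png shows the thick rod square in the fingers, axis near column 320. I'll place it in the rack with the tool tilted normal to the floor.

```bash
cat >> h.py <<'E'
YAW=np.radians(-9.3);O=np.array([.5311,-.2626,0]);T8=np.radians(8)
RK=np.array([[np.cos(YAW),-np.sin(YAW),0],[np.sin(YAW),np.cos(YAW),0],[0,0,1]])
def above(xr,h):
    "world point h above the floor (along its normal) at rack x=xr,y=0"
    return O+RK@np.array([xr-h*np.sin(T8),0,.030+(xr+.075)*np.tan(T8)+h*np.cos(T8)])
E
python3 - <<'E'
from h import *
from bench import *
q=tool(YAW,T8);xr=-.008
t=above(xr,.012);print(t)
print(inverse_kinematics(t,q))
move_to(t+[0,0,.13],q);hold(.2)
move_l(t+[0,0,.012],.08);hold(.15);f0=state()["ft_force"];print(f0,state()["time"])
for h in(.008,.005,.003,.0015,.0005,-.0005,-.0015):
    move_l(t+[0,0,h],.03);hold(.05);s=state();d=s["ft_force"]-f0;print(h,d.round(2),s["ee_pos"].round(4))
    if d[2]>3: break
print(s["time"])
g=get_image("side");cv2.imwrite("pics/side8.png",cv2.resize(g["frame"][180:390,240:440],None,fx=2.8,fy=2.8,interpolation=cv2.INTER_CUBIC))
E
```

```text
[ 0.52155703 -0.26103728  0.05129945]
[-0.55351719 -0.0328233   1.68189923  0.05425291  1.36361385 -0.39893679]
[ 0.06355689 -0.20710855 -7.27719493] 26.975
0.008 [-0.32  0.18 -1.11] [ 0.5214 -0.2609  0.059 ]
0.005 [ 0.57  0.58 -0.61] [ 0.5215 -0.261   0.0561]
0.003 [-1.38  0.84  0.78] [ 0.5215 -0.261   0.0542]
0.0015 [ 0.29 -0.59  0.  ] [ 0.5215 -0.261   0.0527]
0.0005 [ 0.04 -0.41 -0.03] [ 0.5216 -0.261   0.0518]
-0.0005 [-1.8   2.81  4.43] [ 0.5217 -0.2611  0.0515]
28.8083
```

View pics/side8.png

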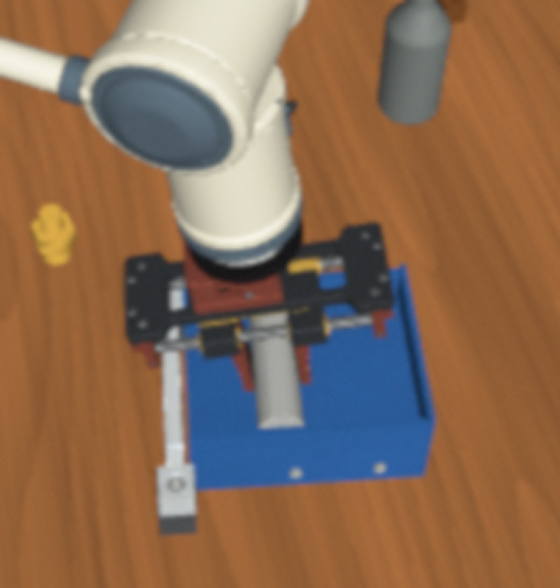

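The rod touches the floor with light contact, and the side view shows it crosswise. Next I'll open, let it rest on the low finger, shift 5 mm downslope and lift slowly.

Run:
```python
from h import *
from bench import *
gripper_open();hold(.3)
s=state();print(s["ft_force"],s["time"])
move_l(above(-.013,.0125),.02);hold(.1);print(state()["ft_force"])
p=state()["ee_pos"];move_l(p+[0,0,.03],.05);move_l(p+[0,0,.15],.25);hold(.2)
g=get_image("wrist");np.savez("wrist9.npz",**g);cv2.imwrite("pics/wrist9.png",g["frame"]);print(state()["time"])
P=(pts(g)-O)@RK;f=g["frame"]
m=(abs(P[...,1])<.058)&(P[...,0]>-.077)&(P[...,0]<.08)&(f.max(-1).astype(int)-f.min(-1)<40)&(P[...,2]>.045)&(P[...,2]<.07)
q=P[m];r=cv2.minAreaRect(np.float32(q[:,:2]));print(m.sum(),r,np.percentile(q[:,2],95))
w=(f.min(-1)>150)&(P[...,2]>.076)&(P[...,2]<.09)&(P[...,0]<-.07);q=P[w];print(cv2.minAreaRect(np.float32(q[:,:2])),np.median(q[:,2]))
```

```text
[-1.13031335  0.42304412  0.01169852] 30.1417
[-4.02334233  0.53686773  1.64306854]
32.275
3149 ((-0.06291073560714722, 0.00021819397807121277), (0.10041332244873047, 0.028173217549920082), 89.9897232055664) 0.06355983341721151
((-0.08748424798250198, 0.015851732343435287), (0.012638187035918236, 0.113888680934906), 0.019570132717490196) 0.0818673966318264
```

View pics/wrist9.png

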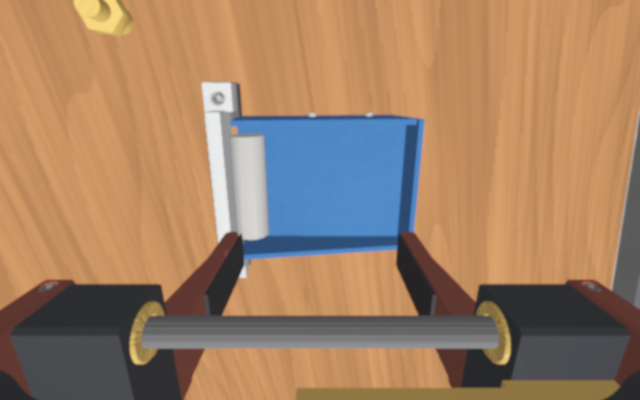

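wrist9.png shows the thick rod against the gate: x −62.9 mm, y 0.2 mm, square. The thin rod is next.

Run:
```python
from h import *
from bench import *
move_to([.577,.169,.17],tool(np.radians(117.5)));hold(.2)
g=get_image("wrist");np.savez("wrist10.npz",**g);cv2.imwrite("pics/wrist10.png",g["frame"]);print(state()["time"],state()["ee_pos"])
f=g["frame"];P=pts(g);z=P[...,2];x=P[...,0];y=P[...,1]
m=(z>.008)&(z<.03)&(x>.51)&(x<.64)&(y>.11)&(y<.23)&(f.max(-1).astype(int)-f.min(-1)<25);m[320:]=0
r=cv2.minAreaRect(np.float32(P[m][:,:2]));print(m.sum(),r,np.percentile(z[m],98))
m2=m&(z>.017);r=cv2.fitLine(np.float32(P[m2][:,:2]),cv2.DIST_L2,0,.01,.01).ravel();print(r,np.degrees(np.arctan2(r[1],r[0])))
```

```text
34.125 [0.57721492 0.16821843 0.17016619]
1703 ((0.5788435935974121, 0.16897143423557281), (0.09947410970926285, 0.018750669434666634), 27.86208724975586) 0.02053297500315089
[0.8869449  0.4618753  0.57672256 0.1681254 ] 27.508184
```

View pics/wrist10.png

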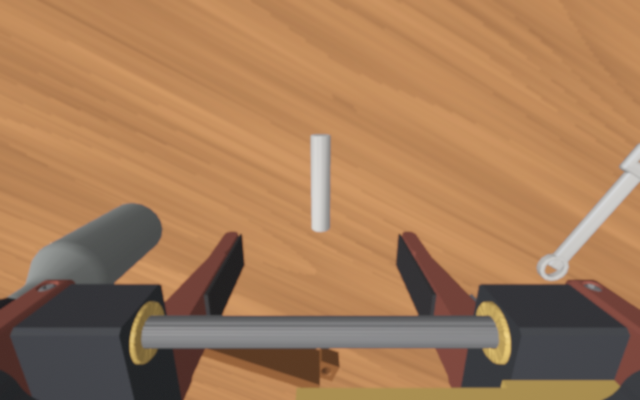

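wrist10.png shows the thin rod centred at (320,183), with nothing near the fingers.

Run:
```python
from h import *
from bench import *
q=tool(np.radians(117.6));c=[.5783,.1689]
move_to(c+[.07],q);hold(.1);move_l(c+[.0112],.06)
s=state();print(s["ee_pos"],s["ft_force"])
close();hold(.2);s=state();print(s["finger_gap"],s["ee_pos"],s["time"])
move_l(c+[.20],.2);s=state();print(s["finger_gap"],s["ft_force"],s["time"])
g=get_image("wrist");cv2.imwrite("pics/wrist11.png",g["frame"])
```

```text
[0.57868448 0.16898325 0.01181116] [-0.18482278  0.70950576 -0.05605978]
0.01912952818480444 [0.57824083 0.16897197 0.01118316] 37.1
0.019266452120488834 [ 3.58306606e-01 -1.81096474e-03 -2.85924958e+00] 38.1917
```

View pics/wrist11.png

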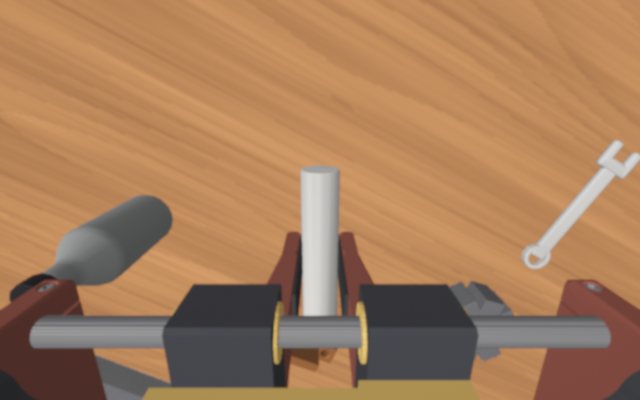

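wrist11.png shows the thin rod held straight, axis at column 320. I'll place it behind the thick one.

Run:
```python
from h import *
from bench import *
q=tool(YAW,T8);xr=.017
t=above(xr,.0112)
move_to(t+[0,0,.14],q);hold(.2)
move_l(t+[0,0,.012],.08);hold(.15);f0=state()["ft_force"];print(f0,state()["time"])
for h in(.008,.005,.003,.0015,.0005,-.0005,-.0012):
    move_l(t+[0,0,h],.03);hold(.05);s=state();d=s["ft_force"]-f0;print(h,d.round(2),s["ee_pos"].round(4))
    if d[2]>3: break
gripper_open();hold(.3);print(state()["ft_force"],state()["time"])
p=state()["ee_pos"]
move_l(p+[0,0,.03],.05);move_l(p+[0,0,.16],.25);hold(.3)
print(state()["time"])
for n in("wrist","side","top"):
    g=get_image(n);np.savez(n+"12.npz",**g);cv2.imwrite(f"pics/{n}12.png",g["frame"])
```

```text
[ 0.60098283  0.28794157 -1.94818958] 41.9417
0.008 [-0.57 -0.95 -0.38] [ 0.5462 -0.265   0.0617]
0.005 [-0.19 -1.16 -1.03] [ 0.5462 -0.265   0.0588]
0.003 [-1.38 -0.39 -0.97] [ 0.5463 -0.265   0.0569]
0.0015 [-0.18  0.16 -1.16] [ 0.5463 -0.2651  0.0554]
0.0005 [-1.47  0.07 -0.23] [ 0.5463 -0.2651  0.0544]
-0.0005 [-2.02  0.34  3.18] [ 0.5465 -0.2652  0.054 ]
[0.19788223 0.52836551 0.1888113 ] 45.2083
46.925
```

View pics/wrist12.png

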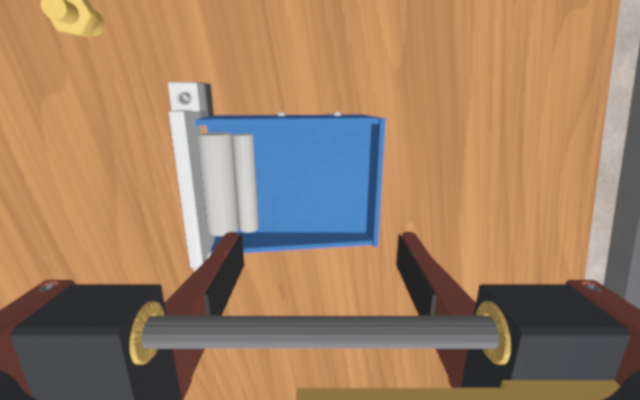

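View pics/side12.png

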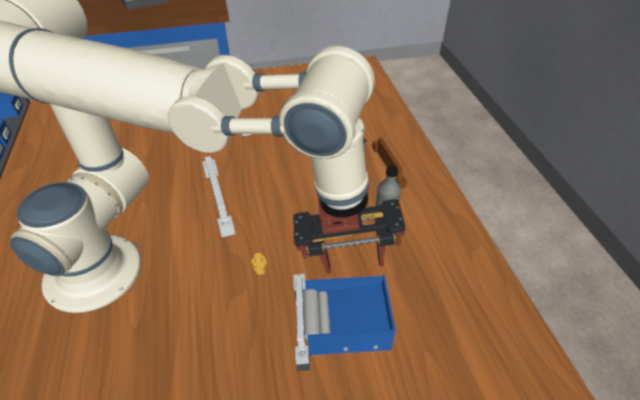

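wrist12.png shows thick (217,185) and thin (246,183) side by side against the gate, and the side view at (317,312) agrees. A numeric check, then I'll hand in.

Run:
```python
from h import *
from bench import *
for n in("wrist","side"):
    g=load(n+"12.npz");P=(pts(g)-O)@RK;f=g["frame"];gr=(f.max(-1).astype(int)-f.min(-1)<45)&(abs(P[...,1])<.058)
    for nm,a,b,zl,zh in(("thick",-.077,-.048,.056,.07),("thin",-.0465,-.02,.048,.062),("gate",-.1,-.079,.076,.09)):
        q=P[gr&(P[...,0]>a)&(P[...,0]<b)&(P[...,2]>zl)&(P[...,2]<zh)];r=cv2.minAreaRect(np.float32(q[:,:2]))
        print(n,nm,len(q),np.round(r[0],4),np.round(r[1],4),round(r[2],1),np.percentile(q[:,2],95).round(4))
    g0=load("side0.npz")
s=state();print(s["dq"].round(3),s["finger_gap"],s["time"])
g=get_image("side");print("moved px",cv2.absdiff(g["frame"],load("side12.npz")["frame"])[270:370,290:400].mean())
job_done()
```

```text
wrist thick 2631 [-0.0639  0.0005] [0.0261 0.0999] 0.0 0.0636
wrist thin 1669 [-0.0379 -0.0008] [0.0999 0.0172] 90.0 0.0553
wrist gate 1934 [-0.0873 -0.    ] [0.1158 0.0129] 89.8 0.0831
side thick 497 [-0.0653  0.0001] [0.1011 0.0234] 90.0 0.0647
side thin 284 [-0.0392  0.0003] [0.0143 0.097 ] 0.0 0.0564
side gate 304 [-0.0897  0.    ] [0.0119 0.1154] 0.2 0.0842
[-0.001 -0.006 -0.004 -0.002  0.001  0.001] 0.08796943004191575 47.075
moved px 0.694060606060606
the job is handed in; nothing more can be done
```

I hung the gate on both pintles, laid the thick mandrel against it and the thin one behind it, then handed the job in at about 47 s. No verdict is reported, so this rests on my own last checks.

| Item (rack frame) | Wrist view | Side view | Allowed |
|---|---|---|---|
| Thick rod x | −63.9 mm | −65.3 mm | −69 to −56 mm |
| Thin rod x | −37.9 mm | −39.2 mm | −46 to −29 mm |
| Gate x | −87.3 mm | −89.7 mm | −90 to −80 mm |

- **Rods:** both are within 1 mm of the middle and crosswise. The gripper was open and clear of everything, and two pictures taken just before handing in showed no movement in the rack.
- **Gate:** it was fully down when released. Its plate top read 81.6 mm then; the last views read 83–84 mm against a nominal 82.
- **Disagreement:** the side view put everything 1–2.5 mm further down the slope than the wrist view, which leaves the gate close to its −90 mm limit. The rod's weight pushed it downslope by up to the holes' 1.5 mm of play, so about −86.5 mm is expected. The side reading would need more play than the holes have, so I trust the wrist view.
- **Bystanders:** I steered clear of the bottle, adaptor, die set and spanner. I did not measure their positions again at the end; the pictures showed nothing disturbed.

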